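# Lock the pull-out tray with a ball-lock pin

### The job

Push the pull-out calculator tray fully home by its yellow plate, then take the orange ball-lock pin from its wooden block with the thumb button held in, put it down through the blue fork and the tray's tongue until its flange is seated on the fork, and let go so that the button springs out and the pin is locked. The fork's exact place is not known, so feel gently for the hole without forcing the pin or the tray, and leave the other things on the table where they are.

Things in the scene. Friction and masses are not known exactly. Their poses are not given: they have to be found in the camera images.
- dock: Fixed grey base plate, 200 x 220 x 8 mm, with the pull-out tray on it. Origin on the table surface, below the middle of the tray when home; x points along the tray's push-in direction (roughly away from the robot), y towards the side (the robot's left) where the blue fork stands, z up.
- dock_hole (a point): Nominal centre of the blue fork's hole, at the top face of its upper ear, 56 mm above the table, 90 mm to dock y from the dock origin; axes as the dock's. The fork is bolted through slots: its true hole lies up to 10 mm from this point to either side along dock y (exactly on it in dock x), a different place each time. Find it by feel or by eye. Nothing within 90 mm of it stands higher than 70 mm.
- fork_gap (a point): Point midway between the fork's ears, 13 mm below dock_hole. The ears are blue plates 44 mm (dock x) by 68 mm (dock y: 22 mm to the tray side and 46 mm to the outer side of the hole), 8 mm thick, tops 56 and 38 mm above the table, with 13 mm round vertical holes in line; a post joins them at the outer end.
- tongue_slot (a point): Centre of the slot in the tray's steel tongue, at the tongue's top face (46 mm above the table); moves with the tray. The tongue is 6 mm thick, its slot 14 mm along dock x by 36 mm along dock y. It lies between the ears, under their hole, when the tray is home.
- tray (a joint): How far the tray is pulled out, m: 0 = fully home against its stop, grows as it is pulled towards the robot (to 0.065). It slides with about 3 N of friction and stays where it is left.
- push_plate (a point): Middle of the front face (towards the robot, dock -x) of the yellow push plate at the tray's front end: 60 mm wide along dock y, 7 mm thick, top edge 70 mm and this point 55 mm above the table. Moves with the tray. The space before it is free.
- holder: Fixed wooden parking block, 60 x 60 mm (76 mm at its foot), 50 mm high, origin at the centre of its underside, z up. At the start the pin stands upright in its 19 mm hole, the flange resting on the block's top, with about 2 mm of play.
- pin_grip (a point): Centre of the pin's orange handle, on the pin's axis, 30 mm above the flange's underside, level with the button; z up along the pin, button on the -x face. Handle 24 mm (x) by 22 mm (y), from 5 to 51 mm above the flange's underside. Gripped across x (one finger on the button, one on the opposite face) with 20 N or more, the button is held in flush; gripped across y it is not.
- pin_seat (a point): Centre of the underside of the pin's round flange (29 mm wide, 5 mm thick), on the pin's axis; it rests on the fork's upper ear when the pin is seated. Axes as pin_grip. The pin weighs about 0.15 kg.
- pin_nose (a point): Lower end of the pin, 44 mm below the flange's underside. The shank is 12 mm thick, its last 6 mm taper to 9 mm. Two locking balls, 28 to 33 mm below the flange's underside, stand out to 16 mm across while the button is out and are inside the shank when it is in: only then does the pin pass the holes. Seated, they lie just below the lower ear.
- pin_button (a joint): Travel of the green thumb button (12 mm wide, 18 mm tall, 5 mm proud of the handle), m: 0 = out (balls out, locked), 0.005 = pressed flush (balls in). Spring: about 4 N to start, 8 N fully in.
- marker: Blue felt marker lying on the table, 17 x 134 x 18 mm, origin at the middle of its underside; leave alone.
- carton: Green carton behind the dock, 67 x 99 x 96 mm, origin at the centre of its underside; leave alone. (A tin also stands behind, out of the way.)
- card_cabinet: Grey drawer cabinet with a green cash box on it, fixed: keep clear of it. Origin at the centre of its underside, front towards the robot (-x). 268 mm wide (y); body from 113 mm before the origin to 137 mm behind it, 226 mm high; the top drawer stands open, its front 168 mm and its handle about 205 mm before the origin, 150 to 220 mm above the table.
There are look-alikes about, which are no part of the job. Leave any turquoise look-alike of the part that bears pin_grip alone.

How it is judged:
By the outcome, as a careful person would: the job done as asked, in the order asked, and still so for the second after the job is handed in, with the robot touching nothing.
It also fails if it takes over 72 s, if anything falls off the work surface, if the arm or the gripper's body presses on something with over 40 N, if the wrist force passes 120 N, or if a joint passes its speed limit or range.

### The arm

A 6-joint arm with a two-finger parallel gripper is mounted at the origin on a cart in front of the work surface, level with it; the furniture and walls round the work are solid. World frame = base frame: x ahead of the robot, y to its left, z up, the work surface at z = 0. Lengths are in m, angles in rad, forces in N, time in s.
With the tool pointing down it reaches from about 0.325 to 0.875 m from the base axis. Payload 4.4 kg.
Tool frame: the origin (TCP) lies at the very end of the fingers, on their centre line; the grasp point (between the pads) lies 19 mm behind it; z points along the fingers, y is the direction in which the jaws open and shut (so a half turn about z gives the same grasp; the last joint's range is limited). The gripper opens to 85 mm and grips with 20 to 120 N. Pads are 22 mm wide; open, the fingers measure 114 mm over their backs; the gripper's body (76 mm by 85 mm) begins 54 mm behind the grasp point. The pads swing forward as they close: fully open they stand 13 mm farther back than shut.
Start: joints at [-1.484, 0.207, 1.542, -0, 1.393, -0.15], TCP at [0.135, -0.559, 0.231] pointing down, gripper open.
Joint ranges: [-2.73, 2.73], [-0.86, 2.22], [0.23, 2.46], [-1.11, 4.25], [0.08, 2.63], [-2.82, 2.82]. Speed limits (rad/s): [2.79, 2.79, 3.14, 3.14, 3.14, 3.14].

### API

Orientations are given as a unit quaternion [x, y, z, w].
In Python, from plant import observe, camera, env, boxes_of, spot_point gives the robot as it stands. The module is installed in compiled form; this text tells all that it offers.
- The arm moves only by the tool step_arm, never from a script. Its argument "series" is a list of rows, each a list of 5 numbers: the closure, from 0 (fully open) to 1 (shut), then the shift along the tool's x, y, z in mm, then the turn about the tool's z in rad. A call has 1 to 5 rows; each row is the pose to reach, as a shift and turn from the pose commanded when the call began, along the tool's axes at that moment; what a row does not reach only later rows make up. A row lasts 1/12 s, in which the tool goes at most 41.7 mm and 7.16 degrees, less where a joint would pass 70% of its speed; a pose out of reach is approached as far as the arm can. A call with a gripper value outside its range is refused whole. The fingers move at their own pace and stop on an object; "newtons" is the grip in N (left out, the last holds). Time passes only in rows, so rows that repeat a pose let the fingers close. It gives the time, the measured TCP pose, the force and the opening at its end, in the units of the state.
- observe(): the state, without advancing time (a new reading comes with each control period).
- camera(name): name is "side" or "top" or "wrist"; returns a dict with "img" (420x560x3 uint8, red, green, blue), "depth" (420x560 float32, m along the optical axis (not along the pixel's ray), 0 where there is no reading), "camera_matrix" (3x3 intrinsics, pixels), "R" (3x3) and "t" (3): a world point X has camera coordinates R X + t; the wrist camera has in their place "tool_from_camera" (4x4, takes a point from camera to tool coordinates, whose origin is the TCP and whose axes are the flange's). Camera axes: x right, y down, z forward; pixel columns grow to the right and rows downward; lengths in m; the calibration is good to about 2 mm. A picture is of the moment at which its call begins: read the wrist's pose just before it.
- env.close_job(): hands the job in, once; it reports no verdict.
Trained networks look in a picture, given as the dict that the camera call returned (one of the last four; its "shot" number tells which), for a name from the list of things; names that differ only in an ending like _2 or _b are one class to them, and where a whole thing is asked for, a point or a joint stands for the part that bears it (a point fixed in the world has none). Each returns a list of dicts, best first, with "score" (0 to 1); they miss things now and then, are a little off and sometimes report something else, mostly with a low value. They report only what shows in the picture. A call takes as long as a camera call. They do not tell look-alikes from the thing itself.
- boxes_of(target, picture): "centre" ([x, y, z] in m, in world coordinates, good to about 4 mm: the middle of the surface that is visible of it).
- spot_point(target, picture): "centre" ([x, y, z] in m, in world coordinates, good to about 4 mm: a listed point, or the origin of a listed thing).
The state is a dict: "time_s": time; "q": joint angles; "qd": joint speeds; "effort": joint torques, N m; "tool_pos": TCP position; "tool_rot": TCP orientation; "ft_force": force on the tool from outside, world axes, zero at the start; "moment": the same for the moment, N m; "width": finger opening in m.
Only numpy, scipy, OpenCV 4.12 (cv2) and the standard library are available. Lean on these libraries where they do the work, as an engineer would, in place of code of your own. Each camera call takes 0.05 s, during which the arm holds its last target.

## Working session

There is one attempt and no reset: what is moved stays moved. The work goes in short steps, Python scripts to look and compute and a tool call to move; the robot and the scene stay as the last step left them, time stands still between calls to the robot, and variables do not carry over. Pictures are saved under pics/ and viewed, and the job is handed in when it is done.

Besides the shell and the picture viewer there is one more tool, called in YAML: its name, and indented under it one key for each argument. step_arm: Moves the arm, as the interface text tells. Its arguments: {"type":"object","properties":{"series":{"type":"array","items":{"type":"array","items":{"type":"number"}}},"newtons":{"type":"number"}},"required":["series"]}

```bash
mkdir -p pics
python3 - <<'E'
from plant import observe,camera,boxes_of,spot_point
import cv2
o=observe();print({k:o[k] for k in ('time_s','tool_pos','tool_rot','ft_force','width')})
for n in ('top','side'):
    p=camera(n);cv2.imwrite(f'pics/{n}0.png',p['img'][:,:,::-1])
    for t in ('dock','dock_hole','fork_gap','tongue_slot','push_plate','holder','pin_grip','pin_seat','marker','carton','card_cabinet'):
        try:
            r=spot_point(t,p);print(n,t,[(round(d['score'],2),[round(float(v),4) for v in d['centre']]) for d in r[:3]])
        except Exception as e: print(n,t,e)
E
```

```text
{'time_s': 0.0, 'tool_pos': array([ 0.13535736, -0.55805068,  0.23009722]), 'tool_rot': array([ 9.92942369e-01,  1.18592151e-01,  4.37095902e-05, -1.16284700e-03]), 'ft_force': array([-0.26750048,  0.40805113,  0.81463735]), 'width': 0.08543577421771495}
top dock [(0.73, [0.5436, 0.2912, 0.0503])]
top dock_hole [(0.77, [0.5791, 0.2887, 0.0537])]
top fork_gap [(0.81, [0.5818, 0.2865, 0.042])]
top tongue_slot [(0.72, [0.3969, 0.0286, -0.0022])]
top push_plate [(0.86, [0.4601, 0.2111, 0.0516])]
top holder [(0.98, [0.4387, -0.1996, -0.0])]
top pin_grip [(0.73, [0.3746, -0.1097, 0.0738]), (0.6, [0.461, -0.1101, 0.0738]), (0.48, [0.4408, -0.1992, 0.0806])]
top pin_seat [(0.74, [0.5667, 0.1951, -0.0009]), (0.73, [0.4379, -0.196, 0.0506]), (0.73, [0.3766, -0.1029, 0.0416])]
top marker [(0.77, [0.3937, 0.0284, 0.0011])]
top carton [(0.65, [0.7775, 0.1617, 0.0023])]
top card_cabinet []
side dock [(0.7, [0.5664, 0.1943, 0.0014])]
side dock_hole [(0.89, [0.5717, 0.2812, 0.0571])]
side fork_gap [(0.85, [0.5808, 0.2854, 0.043])]
side tongue_slot [(0.72, [0.5463, 0.2884, 0.0468]), (0.58, [0.5657, 0.1942, 0.0014])]
side push_plate [(0.58, [0.458, 0.214, 0.0541])]
side holder [(0.7, [0.438, -0.2003, -0.0031])]
side pin_grip [(0.85, [0.3784, -0.1024, 0.0756]), (0.72, [0.4387, -0.2028, 0.0764]), (0.56, [0.4622, -0.1182, 0.0741])]
side pin_seat [(0.96, [0.4368, -0.2003, 0.0493]), (0.73, [0.3822, -0.1022, 0.0466]), (0.69, [0.4583, -0.1093, 0.0433])]
side marker [(0.58, [0.3888, 0.0282, -0.0012])]
side carton []
side card_cabinet []
```

View pics/top0.png

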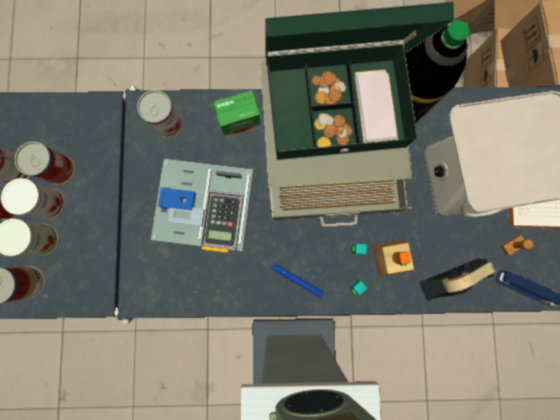

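View pics/side0.png

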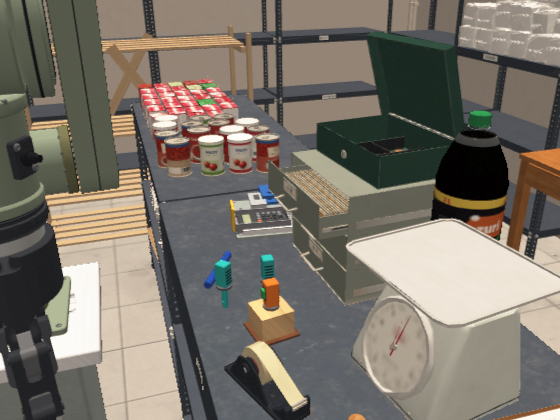

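```bash
cat > h.py <<'E'
import numpy as np,cv2
from plant import observe,camera,boxes_of,spot_point
from scipy.spatial.transform import Rotation as Ro
np.set_printoptions(precision=4,suppress=True)
def T_tool():
    o=observe();T=np.eye(4);T[:3,:3]=Ro.from_quat(o['tool_rot']).as_matrix();T[:3,3]=o['tool_pos'];return T,o
def cloud(p,T=None):
    K=p['camera_matrix'];d=p['depth'];v,u=np.mgrid[:d.shape[0],:d.shape[1]]
    X=np.stack([(u-K[0,2])/K[0,0]*d,(v-K[1,2])/K[1,1]*d,d],-1)
    if T is None: W=(X-p['t'])@p['R']
    else:
        M=T@p['tool_from_camera'];W=X@M[:3,:3].T+M[:3,3]
    W[d==0]=np.nan;return W
def shot(name,f):
    T,o=T_tool();p=camera(name);cv2.imwrite(f'pics/{f}.png',p['img'][:,:,::-1])
    W=cloud(p,T if name=='wrist' else None)
    hsv=cv2.cvtColor(p['img'],cv2.COLOR_RGB2HSV);return p,W,hsv,T
def st():
    T,o=T_tool();print('t',o['time_s'],'tcp',o['tool_pos'],'yaw',np.degrees(np.arctan2(T[1,1],T[0,1])),'F',o['ft_force'],'w',o['width'])
def rect(P):
    c,s,a=cv2.minAreaRect((P[:,:2]*1000).astype(np.float32));return np.array(c),np.array(s),a
E
python3 - <<'E'
from h import *
p,W,h,_=shot('top','top1')
print(p['camera_matrix'],p['R'],p['t'])
H,S,V=h[...,0],h[...,1],h[...,2]
X,Y,Z=W[...,0],W[...,1],W[...,2]
reg=(X>.4)&(X<.72)&(Y>.05)&(Y<.36)
def sh(n,m):
    m=m&np.isfinite(Z)
    print(n,m.sum(), rect(W[m]),'z',np.percentile(Z[m],[5,50,95]))
sh('plate',reg&(Z>0.004)&(Z<.02))
sh('all',reg&(Z>0.004)&(Z<.075))
sh('yellow',reg&(H>15)&(H<35)&(S>140)&(V>100))
sh('blue',reg&(H>100)&(H<125)&(S>150))
sh('blue top',reg&(H>100)&(H<125)&(S>150)&(Z>.05))
hr=(X>.38)&(X<.5)&(Y>-.27)&(Y<-.13)
sh('holder top',hr&(Z>.04)&(Z<.056))
sh('orange',hr&(Z>.085))
E
```

```text
[[387.1626   0.     279.5599]
 [  0.     387.1626 207.6236]
 [  0.       0.       1.    ]] [[-0.0144 -0.9998  0.0121]
 [-0.9922  0.0128 -0.1241]
 [ 0.1239 -0.0138 -0.9922]] [0.0729 0.5583 0.8719]
plate 4134 (array([559.6589, 205.7197]), array([308.4441, 317.9058]), 89.82221984863281) z [0.0059 0.0089 0.0156]
all 7596 (array([559.6589, 205.7197]), array([308.4441, 317.9058]), 89.82221984863281) z [0.0064 0.0141 0.0567]
yellow 83 (array([463.523 , 210.3251]), array([58.2144,  7.2231]), 82.13019561767578) z [-0.0006  0.0695  0.0729]
blue 687 (array([513.8314, 188.1035]), array([348.2523,  67.753 ]), 60.5395393371582) z [0.0153 0.0562 0.0587]
blue top 562 (array([581.4352, 301.62  ]), array([76.0074, 43.4496]), 83.56443786621094) z [0.0539 0.0567 0.059 ]
holder top 539 (array([ 439.0372, -200.4095]), array([60.0549, 61.2041]), 9.01134204864502) z [0.0467 0.0503 0.0533]
orange 152 (array([ 437.8319, -200.7188]), array([29.1308, 22.2808]), 4.374531269073486) z [0.0876 0.1001 0.103 ]
```

Run:
```python
from h import *
p,W,h,_=shot('top','top2')
X,Y,Z=W[...,0],W[...,1],W[...,2]
m=(Z>.13)&(Z<.26)&(X>.3)&(X<.75)&(Y>-.4)&(Y<.3)
print('drawer x min',np.percentile(X[m],[0,1,5]),'y',np.percentile(Y[m],[1,99]))
for y in np.arange(-.35,.2,.05):
    k=m&(abs(Y-y)<.025)
    if k.sum(): print(y,np.percentile(X[k],1),np.percentile(Z[k],[5,95]))
p,W,h,T=shot('wrist','w0');print(p['tool_from_camera'],p['camera_matrix'][0,0]);st();print(observe()['q'])
```

```text
drawer x min [0.5059 0.5229 0.5389] y [-0.3957  0.0882]
-0.35 0.5316961841008406 [0.2003 0.2049]
-0.3 0.5305228085092045 [0.1995 0.2061]
-0.25 0.6745627745333668 [0.1433 0.254 ]
-0.2 0.5345458496306362 [0.1618 0.2561]
-0.15000000000000002 0.5312399253652783 [0.154  0.2494]
-0.10000000000000003 0.5266191263363682 [0.1613 0.2383]
-0.050000000000000044 0.508336604730814 [0.1604 0.2514]
-5.551115123125783e-17 0.5224769011383057 [0.1631 0.2502]
0.04999999999999993 0.5206396360161418 [0.1542 0.2321]
0.09999999999999992 0.5198751448077554 [0.1538 0.23  ]
[[ 0.0001 -0.9615 -0.2748  0.0699]
 [ 1.      0.0003 -0.0009  0.0001]
 [ 0.0009 -0.2748  0.9615 -0.142 ]
 [ 0.      0.      0.      1.    ]] 343.1068850395678
t 1.35 tcp [ 0.1354 -0.5588  0.2313] yaw -76.3739057497039 F [-0.2318  0.7405 -0.1319] w 0.08530804196146376
[-1.4835  0.2066  1.5415 -0.      1.3935 -0.1505]
```

View pics/w0.png

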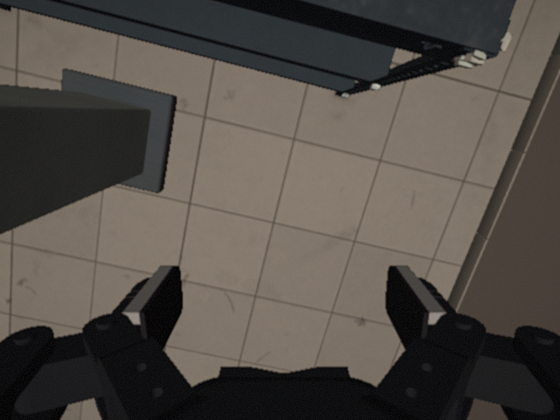

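step_arm:
  series:
    - [0, 31, -23, 0, -0.117]
    - [0, 62, -46, 0, -0.234]
    - [0, 93, -70, 0, -0.351]
    - [0, 124, -93, 0, -0.468]
    - [0, 155, -116, 0, -0.585]

```text
time_s: 1.77
tool_pos: [0.2595, -0.4082, 0.2314]
tool_rot: [0.916, 0.402, 0.0, 0.0]
ft_force: [0.8, 0.6, 0.8]
width: 0.0856
```

```bash
cat >> h.py <<'E'
def to(x,y,z,yawx=None):
    T,o=T_tool();d=np.array([x,y,z])-T[:3,3];l=T[:3,:3].T@d*1000
    cur=np.arctan2(T[1,0],T[0,0]);print('tool shift mm',l,'turn',None if yawx is None else -(np.radians(yawx)-cur),'yawx now',np.degrees(cur),'rows',np.linalg.norm(l)/41.7, 't',o['time_s'],'F',o['ft_force'],'w',o['width'],'tcp',T[:3,3])
E
python3 -c "
from h import *
to(.43,-.2,.24,94)"
```

```text
tool shift mm [268.6636 -15.2585  -8.647 ] turn -0.8127973528293982 yawx now 47.430142083469825 rows 6.456486554618276 t 1.7667 F [0.8431 0.601  0.7533] w 0.08561053906242201 tcp [ 0.2595 -0.4082  0.2314]
```

step_arm:
  series:
    - [0, 38, -2, -1, -0.116]
    - [0, 77, -4, -2, -0.232]
    - [0, 115, -7, -4, -0.348]
    - [0, 153, -9, -5, -0.464]
    - [0, 192, -11, -6, -0.58]

```text
time_s: 2.18
tool_pos: [0.3822, -0.2599, 0.2377]
tool_rot: [0.762, 0.647, 0.0, 0.001]
ft_force: [0.3, -0.9, -0.3]
width: 0.0855
```

```bash
python3 -c "
from h import *
to(.43,-.2,.24,94)"
```

```text
tool shift mm [66.8538 37.5128 -2.2663] turn -0.23251785713266493 yawx now 80.67770812487245 rows 1.8391541593922909 t 2.1833 F [ 0.2551 -0.856  -0.2508] w 0.08550574227435828 tcp [ 0.3822 -0.2599  0.2377]
```

step_arm:
  series:
    - [0, 33, 18, -1, -0.116]
    - [0, 67, 37, -2, -0.232]
    - [0, 67, 37, -2, -0.232]

```text
time_s: 2.43
tool_pos: [0.4323, -0.1963, 0.2398]
tool_rot: [0.68, 0.733, 0.002, 0.0]
ft_force: [-0.3, -0.3, 0.5]
width: 0.0856
```

Run:
```python
from h import *
st()
p,W,h,T=shot('wrist','w1')
H,S,V=h[...,0],h[...,1],h[...,2];X,Y,Z=W[...,0],W[...,1],W[...,2]
near=(X>.36)&(X<.52)&(Y>-.28)&(Y<-.13)
def sh(n,m):
    m=m&np.isfinite(Z)
    if m.sum()>5:print(n,m.sum(),rect(W[m]),np.median(W[m],0),'z',np.percentile(Z[m],[5,50,95]))
sh('top handle',near&(Z>.095)&(Z<.11))
sh('button',near&(H>40)&(H<85)&(S>100)&(Z>.05))
sh('holder top',near&(Z>.045)&(Z<.054))
for t in('pin_grip','pin_seat'): print(t,[(d['score'],d['centre']) for d in spot_point(t,p)])
```

```text
t 2.4333 tcp [ 0.4323 -0.1963  0.2398] yaw 4.300461649403689 F [-0.3455 -0.3297  0.5445] w 0.08560963367829316
top handle 701 (array([ 439.1865, -201.2017]), array([23.2794, 22.4907]), 4.178297519683838) [ 0.4391 -0.2004  0.0999] z [0.0973 0.0999 0.1012]
button 68 (array([ 424.8329, -202.4573]), array([ 3.5949, 11.6855]), 3.803859233856201) [ 0.425  -0.2013  0.0879] z [0.0839 0.0879 0.0892]
holder top 2565 (array([ 438.3936, -201.4584]), array([60.1015, 60.7789]), 9.090838432312012) [ 0.4366 -0.1917  0.0492] z [0.048  0.0492 0.0506]
pin_grip [(0.63, [0.4384, -0.2031, 0.0826]), (0.61, [0.3747, -0.1053, 0.0775]), (0.57, [0.4621, -0.1121, 0.0766])]
pin_seat [(0.93, [0.3717, -0.1061, 0.047]), (0.64, [0.4578, -0.1137, 0.0437]), (0.58, [0.4419, -0.202, 0.0536])]
```

View pics/w1.png

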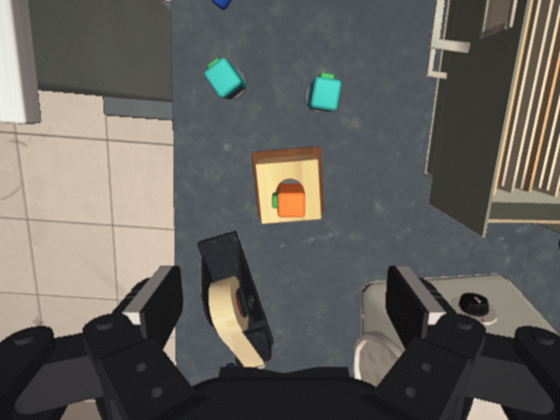

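```bash
python3 -c "
from h import *
to(.42,.16,.25,82)"
```

```text
tool shift mm [361.093   14.3932 -10.8939] turn 0.20436639492346886 yawx now 93.70933190341857 rows 8.670117024384204 t 2.5833 F [ 0.3522  0.0191 -0.0247] w 0.08524946814375083 tcp [ 0.429  -0.2013  0.2393]
```

step_arm:
  series:
    - [1, 40, 2, -1, 0.02]
    - [1, 80, 3, -2, 0.04]
    - [1, 120, 5, -4, 0.06]
    - [1, 160, 6, -5, 0.08]
    - [1, 200, 8, -6, 0.1]

```text
time_s: 3.0
tool_pos: [0.4235, -0.0016, 0.2454]
tool_rot: [0.722, 0.692, -0.0, 0.0]
ft_force: [0.6, 0.4, 0.4]
width: 0.0259
```

step_arm:
  series:
    - [1, 40, 5, -1, 0.02]
    - [1, 80, 10, -2, 0.04]
    - [1, 120, 15, -4, 0.06]
    - [1, 160, 20, -5, 0.08]
    - [1, 160, 20, -5, 0.1]

```text
time_s: 3.42
tool_pos: [0.4506, 0.1622, 0.2508]
tool_rot: [0.753, 0.658, 0.002, -0.001]
ft_force: [-0.0, -0.2, -0.3]
width: 0.0002
```

```bash
python3 -c "
from h import *
to(.53,.25,.24,82)"
```

```text
tool shift mm [97.5577 66.9692 11.2354] turn 0.006284085045733967 yawx now 82.36005155122183 rows 2.8504505659869386 t 3.4167 F [-0.0452 -0.1531 -0.2893] w 0.0001993910978909627 tcp [0.4506 0.1622 0.2508]
```

step_arm:
  series:
    - [1, 33, 22, 4, 0]
    - [1, 66, 45, 7, 0]
    - [1, 98, 67, 11, 0]
    - [1, 98, 67, 11, 0]
    - [1, 98, 67, 11, 0]

```text
time_s: 3.83
tool_pos: [0.5304, 0.2444, 0.2372]
tool_rot: [0.754, 0.657, -0.002, -0.001]
ft_force: [0.6, 0.1, -0.1]
width: 0.0002
```

```bash
cat > look.py <<'E'
from h import *
import sys
st()
p,W,h,T=shot('wrist',sys.argv[1])
H,S,V=h[...,0],h[...,1],h[...,2];X,Y,Z=W[...,0],W[...,1],W[...,2]
def sh(n,m):
    m=m&np.isfinite(Z)
    if m.sum()>5:print(n,m.sum(),rect(W[m]),'z',np.percentile(Z[m],[5,50,95]))
blue=(H>100)&(H<125)&(S>140)
sh('blue top',blue&(Z>.051)&(Z<.062))
sh('yellow',(H>15)&(H<35)&(S>140)&(V>80)&(Z>.063)&(Z<.08))
sh('plate',(X>.4)&(X<.72)&(Y>.05)&(Y<.36)&(Z>0.005)&(Z<.011))
# hole: enclosed non-blue inside fork top
m=(blue&(Z>.049)&(Z<.062)).astype(np.uint8)
m=cv2.morphologyEx(m,cv2.MORPH_CLOSE,np.ones((2,2),np.uint8))
c,hi=cv2.findContours(m,cv2.RETR_CCOMP,cv2.CHAIN_APPROX_NONE)
M=T@p['tool_from_camera'];K=p['camera_matrix']
for k,q in enumerate(c):
    a=cv2.contourArea(q)
    if hi[0,k,3]>=0 and a>20:
        (u,v),sz,_=cv2.fitEllipse(q)
        r=M[:3,:3]@np.array([(u-K[0,2])/K[0,0],(v-K[1,2])/K[1,1],1]);s=(.056-M[2,3])/r[2]
        print('hole px',u,v,sz,'world at z56',M[:3,3]+r*s,'diam mm',np.array(sz)*s/K[0,0]*1000)
for t in('dock','dock_hole','fork_gap','tongue_slot','push_plate'): print(t,[(round(d['score'],2),np.array(d['centre'])) for d in spot_point(t,p)[:2]])
E
python3 look.py w2
```

```text
t 3.8333 tcp [0.5304 0.2444 0.2372] yaw -7.889800623179936 F [ 0.5807  0.1422 -0.0957] w 0.00016071723489557432
blue top 3943 (array([580.9401, 302.7546]), array([76.1536, 43.4099]), 82.7597427368164) z [0.0539 0.0552 0.0564]
yellow 444 (array([464.1768, 210.5124]), array([59.983,  7.168]), 82.57272338867188) z [0.0645 0.0685 0.07  ]
plate 18525 (array([582.9994, 225.338 ]), array([241.5086, 288.9962]), 6.7404985427856445) z [0.0059 0.0072 0.0087]
hole px 329.9623718261719 136.79879760742188 (13.990484237670898, 15.697741508483887) world at z56 [0.5786 0.2857 0.056 ] diam mm [12.9052 14.4801]
dock [(0.93, array([ 0.5701,  0.1991, -0.0022]))]
dock_hole [(0.77, array([0.5796, 0.2824, 0.0559]))]
fork_gap [(0.82, array([0.577 , 0.2849, 0.0428]))]
tongue_slot [(0.6, array([0.5444, 0.2908, 0.046 ]))]
push_plate [(0.83, array([0.4581, 0.2096, 0.0594]))]
```

View pics/w2.png

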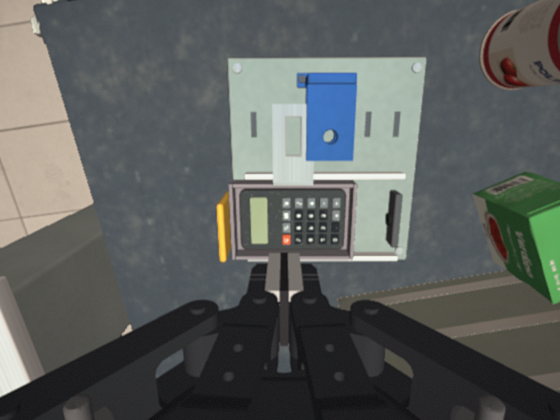

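```bash
python3 -c "
from h import *
to(.4,.219,.12,82.7);to(.4,.219,.048,82.7)"
```

```text
tool shift mm [ -43.1274 -124.8498  120.1206] turn -0.010430088359189016 yawx now 82.10239995706995 rows 4.281526761836849 t 4.1333 F [-0.062  -0.6015 -0.2766] w -0.00013305788999530224 tcp [0.5294 0.2445 0.2403]
tool shift mm [ -43.1576 -124.9441  192.1205] turn -0.010430088359189016 yawx now 82.10239995706995 rows 5.592411451291129 t 4.1333 F [-0.062  -0.6015 -0.2766] w -0.00013305788999530224 tcp [0.5294 0.2445 0.2403]
```

step_arm:
  series:
    - [1, -12, -36, 10, -0.01]
    - [1, -25, -72, 20, -0.01]
    - [1, -37, -107, 35, -0.01]
    - [1, -43, -125, 68, -0.01]
    - [1, -43, -125, 108, -0.01]

```text
time_s: 4.55
tool_pos: [0.3981, 0.2199, 0.1332]
tool_rot: [0.75, 0.661, 0.003, 0.001]
ft_force: [0.7, 1.0, -0.7]
width: -0.0002
```

step_arm:
  series:
    - [1, 0, 0, 40, 0]
    - [1, 0, 0, 75, 0]
    - [1, 0, 0, 84, 0]
    - [1, 0, 0, 84, 0]

```text
time_s: 4.88
tool_pos: [0.3971, 0.2189, 0.0453]
tool_rot: [0.75, 0.661, -0.003, -0.001]
ft_force: [-0.4, 0.5, -0.0]
width: 0.0001
```

```bash
python3 -c "
from h import *
to(.45,.2125,.048,82.7);shot('wrist','w3')"
```

```text
tool shift mm [ 0.3404 53.2426 -2.9792] turn 0.0007620563296120153 yawx now 82.74366261143801 rows 1.2788250739284475 t 4.8833 F [-0.3743  0.4674 -0.0388] w 0.00012417224186314608 tcp [0.3971 0.2189 0.0453]
```

View pics/w3.png

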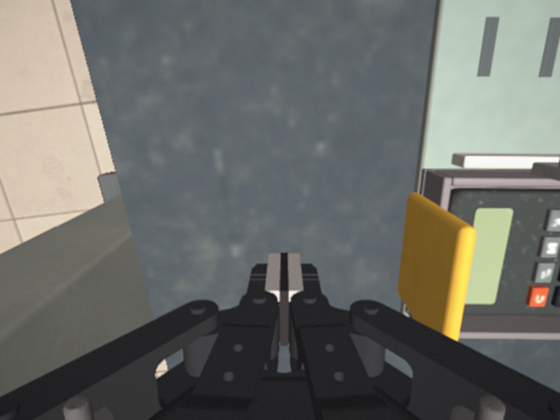

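step_arm:
  series:
    - [1, 0, 20, 0, 0]
    - [1, 0, 33, 0, 0]
    - [1, 0, 38, 0, 0]
    - [1, 0, 43, 0, 0]
    - [1, 0, 48, 0, 0]

```text
time_s: 5.35
tool_pos: [0.4484, 0.2145, 0.049]
tool_rot: [0.75, 0.661, 0.001, 0.0]
ft_force: [-4.1, 0.5, 2.8]
width: -0.0001
```

step_arm:
  series:
    - [1, 0, 5, 0, 0]
    - [1, 0, 10, 0, 0]
    - [1, 0, 14, 0, 0]
    - [1, 0, 18, 0, 0]

```text
time_s: 5.68
tool_pos: [0.4649, 0.2119, 0.0471]
tool_rot: [0.75, 0.661, -0.001, -0.0]
ft_force: [-3.1, 0.3, 1.7]
width: -0.0002
```

```bash
python3 look.py w4
```

```text
t 5.6833 tcp [0.4649 0.2119 0.0471] yaw -7.204325214758855 F [-3.051   0.3089  1.6723] w -0.00016398961626168252
blue top 6687 (array([567.987 , 286.3438]), array([41.9838, 24.6944]), 82.17447662353516) z [0.0527 0.0552 0.0564]
yellow 1311 (array([483.4886, 221.2439]), array([33.6577,  7.3723]), 82.05282592773438) z [0.0653 0.0686 0.0699]
plate 27715 (array([542.8908, 209.3219]), array([151.797 , 252.7486]), 4.9654154777526855) z [0.0062 0.0073 0.0085]
dock [(0.97, array([ 0.567 ,  0.1999, -0.0038]))]
dock_hole []
fork_gap [(0.7, array([0.5742, 0.2881, 0.0418]))]
tongue_slot []
push_plate [(0.63, array([0.472 , 0.2066, 0.0596]))]
```

View pics/w4.png

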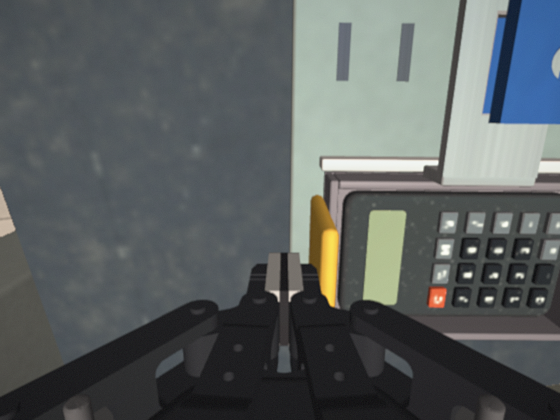

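step_arm:
  series:
    - [1, 0, 4, 0, 0]
    - [1, 0, 7, 0, 0]
    - [1, 0, 9, 0, 0]
    - [1, 0, 11, 0, 0]

```text
time_s: 6.32
tool_pos: [0.476, 0.2104, 0.0471]
tool_rot: [0.75, 0.661, -0.001, -0.0]
ft_force: [-2.9, 0.2, 1.0]
width: -0.0001
```

step_arm:
  series:
    - [1, 0, 2, 0, 0]
    - [1, 0, 3, 0, 0]
    - [1, 0, 4, 0, 0]

```text
time_s: 6.57
tool_pos: [0.4801, 0.2098, 0.0471]
tool_rot: [0.75, 0.661, -0.0, -0.0]
ft_force: [-3.0, -0.1, 1.7]
width: 0.0001
```

step_arm:
  series:
    - [1, 0, 1, 0, 0]
    - [1, 0, 2, 0, 0]

```text
time_s: 6.73
tool_pos: [0.4811, 0.2097, 0.0471]
tool_rot: [0.75, 0.661, -0.001, -0.001]
ft_force: [-7.4, 0.6, 4.7]
width: -0.0001
```

step_arm:
  series:
    - [1, 0, 1, 0, 0]
    - [1, 0, 2, 0, 0]

```text
time_s: 6.9
tool_pos: [0.4811, 0.2097, 0.047]
tool_rot: [0.75, 0.661, -0.003, -0.002]
ft_force: [-12.8, 1.8, 10.6]
width: 0.0002
```

step_arm:
  series:
    - [1, 0, -10, 0, 0]
    - [1, 0, -35, 0, 0]
    - [1, 0, -45, -30, 0]
    - [1, 0, -45, -70, 0]
    - [1, 0, -30, -110, 0]

```text
time_s: 7.32
tool_pos: [0.4507, 0.2133, 0.156]
tool_rot: [0.75, 0.662, -0.002, -0.001]
ft_force: [1.8, 0.8, -0.5]
width: -0.0
```

```bash
python3 -c "
from h import *
to(.53,.25,.20,82.7)"
```

```text
tool shift mm [ 46.1572  73.9724 -44.3254] turn 0.0033470520281111416 yawx now 82.89177195502148 rows 2.3456068167674955 t 7.3167 F [ 1.7971  0.8299 -0.4819] w -4.571539681512403e-05 tcp [0.4507 0.2133 0.156 ]
```

step_arm:
  series:
    - [1, 10, 25, -15, 0]
    - [1, 20, 60, -30, 0]
    - [1, 30, 100, -45, 0]
    - [1, 30, 110, -45, 0]
    - [1, 30, 110, -45, 0]

```text
time_s: 7.73
tool_pos: [0.5722, 0.2292, 0.2037]
tool_rot: [0.751, 0.661, 0.004, 0.002]
ft_force: [1.0, -0.6, -0.8]
width: 0.0
```

step_arm:
  series:
    - [1, 0, 0, 0, 0]

```text
time_s: 7.82
tool_pos: [0.5678, 0.2291, 0.2014]
tool_rot: [0.75, 0.661, 0.001, 0.0]
ft_force: [-1.2, 1.3, 0.1]
width: 0.0
```

```bash
python3 look.py w5
```

```text
t 7.8167 tcp [0.5678 0.2291 0.2014] yaw -7.255804767094911 F [-1.1876  1.3266  0.1283] w 3.4287516807991834e-05
blue top 5021 (array([581.1837, 302.2817]), array([76.3864, 43.1898]), 82.65283966064453) z [0.0541 0.0553 0.0565]
yellow 544 (array([498.4278, 206.3119]), array([58.9394,  6.521 ]), 82.27498626708984) z [0.0646 0.0685 0.0699]
plate 23385 (array([590.2185, 224.796 ]), array([258.4923, 270.4445]), 0.03382675722241402) z [0.0061 0.0073 0.0087]
hole px 288.7194519042969 127.68807983398438 (17.31957244873047, 17.798343658447266) world at z56 [0.5795 0.2856 0.056 ] diam mm [14.1183 14.5086]
dock [(0.73, array([ 0.5711,  0.199 , -0.0004]))]
dock_hole [(0.9, array([0.5782, 0.2862, 0.0607]))]
fork_gap [(0.9, array([0.5768, 0.283 , 0.0423]))]
tongue_slot []
push_plate [(0.92, array([0.4935, 0.2027, 0.055 ])), (0.68, array([ 0.5722,  0.1989, -0.0043]))]
```

View pics/w5.png

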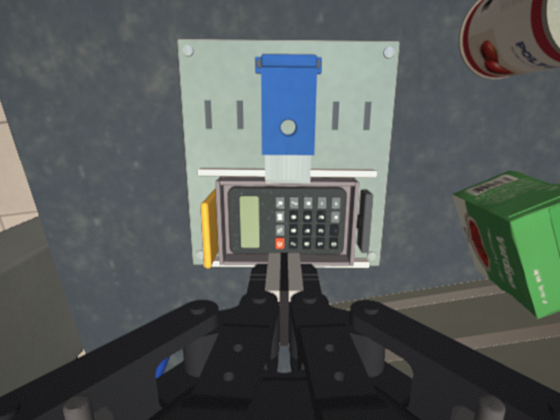

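```bash
python3 -c "
from h import *
to(.43,.15,.24,86)"
```

```text
tool shift mm [ -95.6598 -124.9338  -38.9808] turn -0.05566003181599388 yawx now 82.81091508937968 rows 3.887463161497401 t 8.1167 F [ 0.6089  0.3931 -0.2509] w 0.00022401221207650498 tcp [0.5659 0.2293 0.2009]
```

step_arm:
  series:
    - [1, -24, -31, -10, -0.02]
    - [0.5, -48, -62, -20, -0.03]
    - [0.4, -72, -93, -30, -0.04]
    - [0.2, -96, -125, -39, -0.055]
    - [0, -128, -125, -39, -0.08]

```text
time_s: 8.53
tool_pos: [0.4224, 0.1191, 0.2412]
tool_rot: [0.721, 0.693, 0.0, -0.001]
ft_force: [1.3, -0.6, -0.7]
width: 0.0482
```

```bash
python3 -c "
from h import *
to(.4385,-.201,.24,94)"
```

```text
tool shift mm [-319.2033   29.2013    0.6825] turn -0.11067685384120951 yawx now 87.65868338511243 rows 7.68673710330052 t 8.5333 F [ 1.2763 -0.5562 -0.7379] w 0.04824784970702639 tcp [0.4224 0.1191 0.2412]
```

step_arm:
  series:
    - [0, -40, 2, 0, -0.02]
    - [0, -80, 5, 0, -0.04]
    - [0, -120, 8, 0, -0.06]
    - [0, -160, 12, 0, -0.08]
    - [0, -200, 16, 0, -0.1]

```text
time_s: 8.95
tool_pos: [0.4329, -0.084, 0.2406]
tool_rot: [0.687, 0.726, 0.0, 0.001]
ft_force: [0.6, 0.1, 0.6]
width: 0.0853
```

```bash
python3 -c "
from h import *
to(.4385,-.201,.24,94)"
```

```text
tool shift mm [-117.1267   -0.922     0.622 ] turn -0.014326263951151441 yawx now 93.17916553940861 rows 2.808921139120097 t 8.95 F [0.5706 0.1405 0.5896] w 0.08527237016489427 tcp [ 0.4329 -0.084   0.2406]
```

step_arm:
  series:
    - [0, -39, 0, 5, -0.01]
    - [0, -77, 0, 20, -0.015]
    - [0, -112, 0, 50, -0.015]
    - [0, -112, 0, 70, -0.015]
    - [0, -112, 0, 70, -0.015]

```text
time_s: 9.37
tool_pos: [0.436, -0.194, 0.1656]
tool_rot: [0.684, 0.73, -0.001, -0.005]
ft_force: [-1.4, 0.8, -0.9]
width: 0.0854
```

Run:
```python
from h import *
st()
p,W,h,T=shot('wrist','w6')
H,S,V=h[...,0],h[...,1],h[...,2];X,Y,Z=W[...,0],W[...,1],W[...,2]
near=(X>.36)&(X<.52)&(Y>-.28)&(Y<-.13)
def sh(n,m):
    m=m&np.isfinite(Z)
    if m.sum()>5:print(n,m.sum(),rect(W[m]),'z',np.percentile(Z[m],[5,50,95]))
sh('top handle',near&(Z>.095)&(Z<.11)&((H<20)|(H>170))&(S>120))
sh('button',near&(H>40)&(H<85)&(S>100)&(Z>.05))
sh('holder top',near&(Z>.045)&(Z<.054))
k=(X>.36)&(X<.52)&(Y>-.3)&(Y<-.22)&(Z>.06)&(Z<.14); sh('disp',k)
to(.4388,-.2012,.0615,94)
```

```text
t 9.3667 tcp [ 0.436  -0.194   0.1656] yaw 3.749114164366729 F [-1.42    0.8091 -0.9282] w 0.08537171152116445
top handle 1192 (array([ 439.7003, -201.0822]), array([23.6911, 22.214 ]), 3.3465850353240967) z [0.0975 0.1    0.1011]
button 117 (array([ 425.1204, -201.4746]), array([ 3.8037, 13.1964]), 1.0146464109420776) z [0.0804 0.088  0.0902]
holder top 3808 (array([ 438.4272, -201.4698]), array([60.1806, 60.5601]), 8.969921112060547) z [0.0481 0.0493 0.0505]
tool shift mm [ -8.3876   1.6693 106.1229] turn -0.0027266128242786625 yawx now 93.8437765928026 rows 2.5531634594175 t 9.4167 F [-0.3782  0.285  -0.3605] w 0.08548494726148907 tcp [ 0.4372 -0.1934  0.1677]
```

View pics/w6.png

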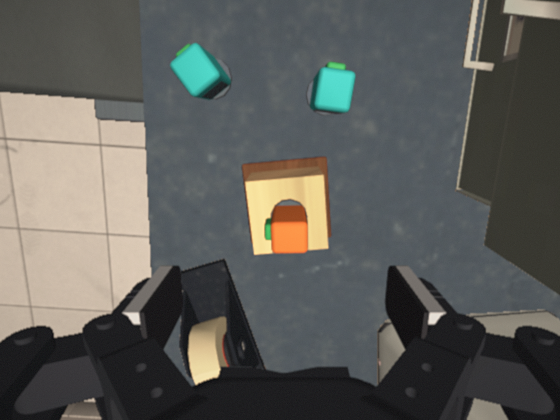

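step_arm:
  series:
    - [0, -8, 2, 30, 0]
    - [0, -8, 2, 65, 0]
    - [0, -8, 2, 95, 0]
    - [0, -8, 2, 106, 0]
    - [0, -8, 2, 106, 0]

```text
time_s: 9.83
tool_pos: [0.4407, -0.1999, 0.0627]
tool_rot: [0.682, 0.732, -0.0, -0.003]
ft_force: [-0.6, 0.4, 0.3]
width: 0.0854
```

```bash
python3 -c "
from h import *
to(.439,-.2012,.0615,93.5)"
```

```text
tool shift mm [-1.1529 -1.7719  1.2512] turn 0.009575159512346332 yawx now 94.04861622822199 rows 0.0589090781928698 t 9.8333 F [-0.6462  0.3654  0.2708] w 0.08535016459349452 tcp [ 0.4407 -0.1999  0.0627]
```

step_arm:
  newtons: 40
  series:
    - [0, -1, -1, 1, 0.01]
    - [0.5, -1, -1, 1, 0.01]
    - [0.7, -1, -1, 1, 0.01]
    - [1, -1, -1, 1, 0.01]
    - [1, -1, -1, 1, 0.01]

```text
time_s: 10.25
tool_pos: [0.4422, -0.2039, 0.0647]
tool_rot: [0.686, 0.728, 0.0, 0.001]
ft_force: [-3.6, 0.3, 2.5]
width: 0.039
```

step_arm:
  series:
    - [1, 0, 0, 0, 0]
    - [1, 0, 0, 0, 0]
    - [1, 0, 0, 0, 0]

```text
time_s: 10.5
tool_pos: [0.4419, -0.2038, 0.0642]
tool_rot: [0.686, 0.728, 0.0, 0.001]
ft_force: [-2.4, 0.5, 5.9]
width: 0.0237
```

```bash
python3 -c "
from h import *
shot('wrist','w7');st()"
```

```text
t 10.55 tcp [ 0.4419 -0.2037  0.0642] yaw 3.3784446254072895 F [-1.0543  0.3614  4.6421] w 0.02354814352105748
```

View pics/w7.png

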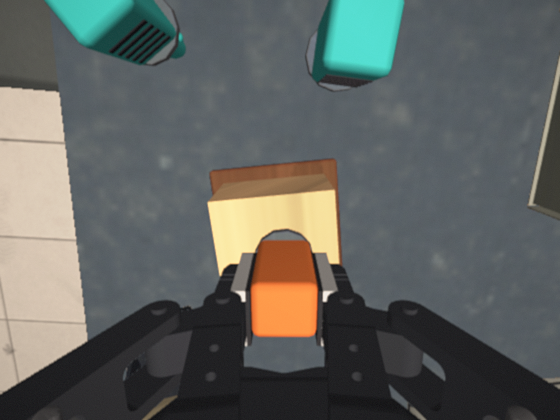

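step_arm:
  series:
    - [1, 0, 0, -8, 0]
    - [1, 0, 0, -25, 0]
    - [1, 0, 0, -50, 0]
    - [1, 0, 0, -85, 0]
    - [1, 0, 0, -120, 0]

```text
time_s: 10.97
tool_pos: [0.44, -0.2023, 0.1832]
tool_rot: [0.686, 0.728, -0.0, -0.002]
ft_force: [0.8, -0.7, -2.6]
width: 0.0236
```

Run:
```python
from h import *
st()
p,W,h,T=shot('wrist','w8')
H,S,V=h[...,0],h[...,1],h[...,2]
Ti=np.linalg.inv(T);L=W@Ti[:3,:3].T+Ti[:3,3]
m=((H<15)|(H>172))&(S>150)&np.isfinite(L[...,2])&(L[...,2]>-.06)&(L[...,2]<.03)
Q=L[m];print(m.sum(),np.percentile(Q,[1,50,99],axis=0)*1000)
t=Q[Q[:,2]<np.percentile(Q[:,2],30)+.002];print('top',rect(t),np.median(t,0)*1000)
to(.43,.15,.23,94)
```

```text
t 10.9667 tcp [ 0.44   -0.2023  0.1832] yaw 3.3755175822526966 F [ 0.7679 -0.7235 -2.6421] w 0.023575708303966082
5901 [[ -7.2806 -11.3343 -37.1551]
 [ 10.3311   0.3039 -35.0552]
 [ 13.5089  11.8705   3.848 ]]
top (array([2.712, 0.195]), array([21.9813, 23.6202]), 0.3030111491680145) [  3.5279   0.302  -35.8915]
tool shift mm [355.5411   6.5041 -40.5223] turn -0.010658656008053491 yawx now 93.38930399545679 rows 8.582780618681623 t 11.0167 F [ 2.8835 -1.8133  3.3187] w 0.023406556704263476 tcp [ 0.4449 -0.2056  0.192 ]
```

View pics/w8.png

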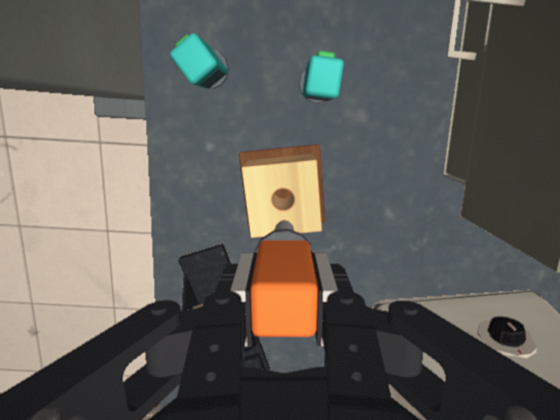

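step_arm:
  series:
    - [1, 15, 3, -10, 0.01]
    - [1, 45, 8, -20, 0.03]
    - [1, 80, 12, -30, 0.05]
    - [1, 115, 12, -40, 0.07]
    - [1, 150, 12, -45, 0.08]

```text
time_s: 11.43
tool_pos: [0.4447, -0.0516, 0.2293]
tool_rot: [0.715, 0.699, 0.001, 0.001]
ft_force: [1.1, 0.1, -1.4]
width: 0.0236
```

step_arm:
  series:
    - [1, 36, 0, 0, 0.02]
    - [1, 72, 0, 0, 0.04]
    - [1, 108, 0, 0, 0.06]
    - [1, 144, 0, 0, 0.08]
    - [1, 175, 0, 0, 0.1]

```text
time_s: 11.85
tool_pos: [0.4473, 0.1244, 0.228]
tool_rot: [0.749, 0.663, 0.0, -0.0]
ft_force: [-0.0, 0.2, -1.6]
width: 0.0237
```

```bash
python3 -c "
from h import *
to(.5791,.2831,.22,82.7)"
```

```text
tool shift mm [173.472  111.6114   8.0345] turn 0.006187083467280807 yawx now 83.05449377017037 rows 4.95040966387969 t 11.85 F [-0.0024  0.2183 -1.6424] w 0.023736973624147766 tcp [0.4473 0.1244 0.228 ]
```

step_arm:
  series:
    - [1, 32, 18, 2, 0]
    - [1, 66, 40, 4, 0]
    - [1, 100, 62, 6, 0.006]
    - [1, 133, 84, 8, 0.006]
    - [1, 158, 101, 8, 0.006]

```text
time_s: 12.27
tool_pos: [0.5681, 0.2693, 0.2189]
tool_rot: [0.75, 0.661, -0.0, -0.001]
ft_force: [-0.6, -0.5, -1.7]
width: 0.0236
```

step_arm:
  series:
    - [1, 10, 6, 10, 0]
    - [1, 14, 9, 30, 0]
    - [1, 14, 9, 55, 0]
    - [1, 14, 9, 70, 0]
    - [1, 14, 9, 70, 0]

```text
time_s: 12.68
tool_pos: [0.5743, 0.2785, 0.1442]
tool_rot: [0.75, 0.661, -0.005, -0.002]
ft_force: [-1.1, -1.1, -2.3]
width: 0.0236
```

```bash
python3 -c "
from h import *
to(.5791,.2831,.13,82.7)"; python3 look.py w9
```

```text
tool shift mm [ 5.2787  4.3169 14.1429] turn 0.0006915503757423114 yawx now 82.73962291785072 rows 0.3765236590052148 t 12.6833 F [-1.0898 -1.1219 -2.3382] w 0.023597076956292384 tcp [0.5743 0.2785 0.1442]
t 12.6833 tcp [0.5743 0.2785 0.1442] yaw -7.263113222540237 F [-1.0898 -1.1219 -2.3382] w 0.023597076956292384
blue top 6526 (array([581.4606, 302.7208]), array([77.5896, 43.7077]), 82.70651245117188) z [0.054  0.0552 0.0563]
yellow 203 (array([501.5295, 228.203 ]), array([15.4339,  6.0978]), 82.91021728515625) z [0.0637 0.0682 0.0699]
plate 27852 (array([545.1563, 219.0324]), array([297.8869, 287.8311]), 3.4336321353912354) z [0.0061 0.0072 0.0085]
hole px 290.8656005859375 202.83306884765625 (17.61581802368164, 18.89495277404785) world at z56 [0.5796 0.2867 0.056 ] diam mm [12.2116 13.0983]
dock []
dock_hole [(0.67, array([0.5816, 0.2853, 0.0586]))]
fork_gap [(0.98, array([0.5788, 0.2849, 0.0431]))]
tongue_slot []
push_plate [(0.9, array([0.491 , 0.2014, 0.0581]))]
```

View pics/w9.png

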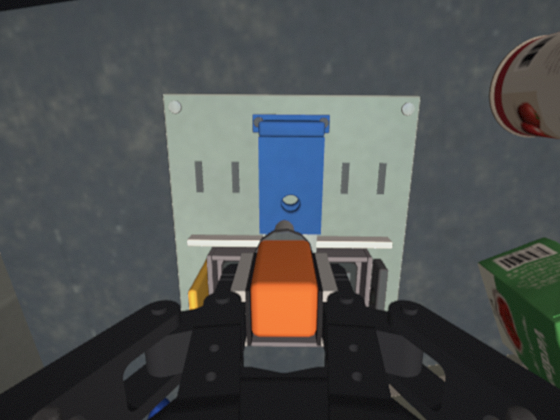

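Run:
```python
from h import *
T,_=T_tool()
p=camera('wrist');im=p['img'].copy();K=p['camera_matrix'];C=np.linalg.inv(p['tool_from_camera'])
a=np.linspace(0,2*np.pi,40)
for (r,z,col) in ((4.5,59.,(255,0,0)),(14.5,15.1,(255,255,0))):
    P=np.stack([2.7+r*np.cos(a),.2+r*np.sin(a),np.full(40,z)],1)/1000
    q=P@C[:3,:3].T+C[:3,3];u=q[:,0]/q[:,2]*K[0,0]+K[0,2];v=q[:,1]/q[:,2]*K[1,1]+K[1,2]
    for x,y in zip(u,v):
        if 0<=int(y)<420: im[int(round(y)),int(round(x))]=col
    print(z,u.mean(),v.mean())
c=np.hstack([p['img'][190:260,240:330],im[190:260,240:330]])
cv2.imwrite('pics/z1.png',cv2.resize(c[:,:,::-1],None,fx=4,fy=4,interpolation=cv2.INTER_NEAREST))
to(.5792,.2836,.122,82.7)
```

```text
59.0 283.8035648947299 224.9061607389039
15.1 283.78360421928863 252.20786436862576
tool shift mm [ 3.7496 -0.6832 30.329 ] turn 0.00027033136911192024 yawx now 82.71548884652012 rows 0.7330341492281912 t 13.0333 F [ 0.1283 -0.0516 -1.6214] w 0.023554313822367057 tcp [0.5793 0.2798 0.1523]
```

View pics/z1.png

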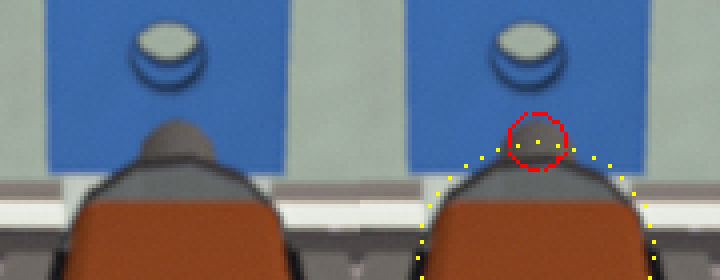

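step_arm:
  series:
    - [1, 2, -0.5, 12, 0]
    - [1, 3.7, -0.7, 24, 0]
    - [1, 3.7, -0.7, 30, 0]
    - [1, 3.7, -0.7, 30, 0]
    - [1, 3.7, -0.7, 30, 0]

```text
time_s: 13.45
tool_pos: [0.5769, 0.2829, 0.1186]
tool_rot: [0.751, 0.661, -0.001, -0.001]
ft_force: [0.5, -0.3, -1.3]
width: 0.0237
```

Run:
```python
from h import *
p=camera('wrist')
cv2.imwrite('pics/z2.png',cv2.resize(p['img'][170:290,220:360][:,:,::-1],None,fx=5,fy=5,interpolation=cv2.INTER_CUBIC))
to(.5792,.2837,.116,82.7)
```

```text
tool shift mm [0.7591 1.5197 3.5608] turn 0.0004521814366884591 yawx now 82.72590808789641 rows 0.09460968035984817 t 13.5 F [ 1.2545 -0.2166 -2.2772] w 0.02346508702717307 tcp [0.5776 0.2831 0.1196]
```

View pics/z2.png

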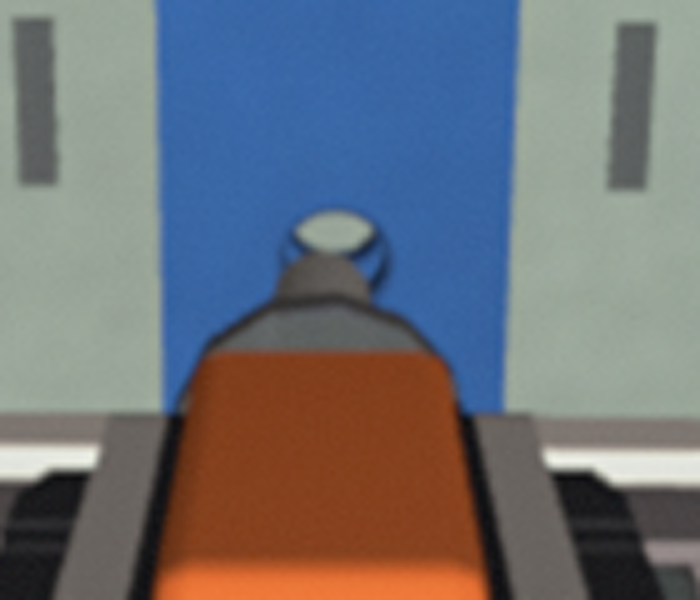

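step_arm:
  series:
    - [1, 1, 1, 1, 0]
    - [1, 1.8, 1.5, 2, 0]
    - [1, 1.8, 1.5, 3, 0]
    - [1, 1.8, 1.5, 3, 0]

```text
time_s: 13.83
tool_pos: [0.5798, 0.2849, 0.1174]
tool_rot: [0.751, 0.661, 0.0, 0.0]
ft_force: [-0.8, 0.1, -2.3]
width: 0.0238
```

Run:
```python
from h import *
p=camera('wrist')
cv2.imwrite('pics/z3.png',cv2.resize(p['img'][170:290,220:360][:,:,::-1],None,fx=5,fy=5,interpolation=cv2.INTER_CUBIC))
to(.5792,.2845,.116,82.7)
```

```text
tool shift mm [-0.4208 -0.4941  1.3758] turn 0.0004593801879360093 yawx now 82.72632054596068 rows 0.036479161676061564 t 13.8833 F [ 0.6195  0.0819 -2.3825] w 0.023727037996133505 tcp [0.5797 0.2849 0.1174]
```

View pics/z3.png

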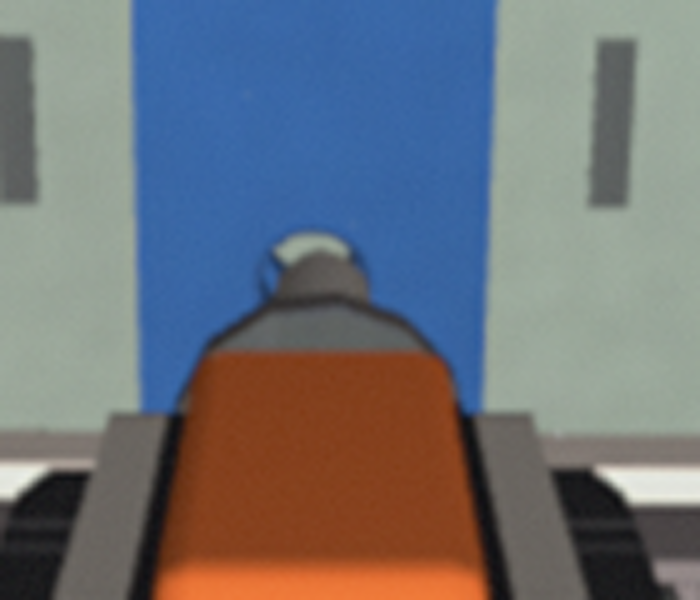

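step_arm:
  series:
    - [1, 0, -1, 1, 0]
    - [1, 0, -1, 2, 0]
    - [1, 0, -1, 3, 0]
    - [1, 0, -1, 4, 0]

```text
time_s: 14.22
tool_pos: [0.5786, 0.285, 0.1132]
tool_rot: [0.751, 0.661, -0.0, -0.0]
ft_force: [-1.0, 0.2, -2.2]
width: 0.0235
```

```bash
python3 -c "
from h import *
to(.5792,.2845,.106,82.7)"
```

```text
tool shift mm [-0.3965  0.6679  7.1934] turn 0.0004832534524783494 yawx now 82.72768838326215 rows 0.17350619779080145 t 14.2167 F [-1.0493  0.227  -2.2345] w 0.023542833992238995 tcp [0.5786 0.285  0.1132]
```

step_arm:
  series:
    - [1, 0, 0, 1, 0]
    - [1, 0, 0, 2, 0]
    - [1, 0, 0, 3, 0]
    - [1, 0, 0, 4, 0]

```text
time_s: 14.55
tool_pos: [0.5787, 0.2849, 0.1092]
tool_rot: [0.751, 0.661, -0.0, 0.0]
ft_force: [0.5, -0.7, -1.2]
width: 0.0236
```

step_arm:
  series:
    - [1, 0, 0, 1, 0]
    - [1, 0, 0, 2, 0]
    - [1, 0, 0, 3, 0]

```text
time_s: 14.8
tool_pos: [0.5787, 0.2846, 0.1063]
tool_rot: [0.751, 0.661, -0.0, 0.0]
ft_force: [-0.5, -0.8, -0.6]
width: 0.0236
```

step_arm:
  series:
    - [1, 0, 0, 1, 0]
    - [1, 0, 0, 2, 0]
    - [1, 0, 0, 3, 0]

```text
time_s: 15.05
tool_pos: [0.5787, 0.2846, 0.1033]
tool_rot: [0.751, 0.661, -0.0, 0.0]
ft_force: [-1.0, -3.1, -0.5]
width: 0.0235
```

step_arm:
  series:
    - [1, -0.5, 0, 0, 0]
    - [1, -0.5, 0, 1, 0]
    - [1, -0.5, 0, 2, 0]
    - [1, -0.5, 0, 3, 0]

```text
time_s: 15.38
tool_pos: [0.5786, 0.2845, 0.1003]
tool_rot: [0.751, 0.661, 0.0, 0.0]
ft_force: [-0.6, -1.2, -1.3]
width: 0.0233
```

step_arm:
  series:
    - [1, 0, 0, 1, 0]
    - [1, 0, 0, 2, 0]
    - [1, 0, 0, 3, 0]

```text
time_s: 15.63
tool_pos: [0.5786, 0.2845, 0.0972]
tool_rot: [0.751, 0.661, -0.0, 0.0]
ft_force: [-1.1, -1.4, -0.8]
width: 0.0235
```

step_arm:
  series:
    - [1, -0.3, 0, 1, 0]
    - [1, -0.3, 0, 2, 0]
    - [1, -0.3, 0, 3, 0]
    - [1, -0.3, 0, 4, 0]

```text
time_s: 15.97
tool_pos: [0.5786, 0.2844, 0.0932]
tool_rot: [0.751, 0.661, 0.0, -0.0]
ft_force: [-0.7, -0.9, -1.6]
width: 0.0239
```

step_arm:
  series:
    - [1, 0, 0, 1, 0]
    - [1, 0, 0, 2, 0]
    - [1, 0, 0, 3, 0]
    - [1, 0, 0, 4, 0]

```text
time_s: 16.3
tool_pos: [0.5786, 0.2843, 0.0891]
tool_rot: [0.751, 0.661, 0.0, -0.0]
ft_force: [-0.6, -0.3, -1.7]
width: 0.0238
```

step_arm:
  series:
    - [1, 0, 0, 1, 0]
    - [1, 0, 0, 2, 0]
    - [1, 0, 0, 3, 0]
    - [1, 0, 0, 4, 0]

```text
time_s: 16.63
tool_pos: [0.5786, 0.2843, 0.0852]
tool_rot: [0.751, 0.661, 0.0, -0.0]
ft_force: [0.4, -0.7, -1.3]
width: 0.0236
```

Through both ears with low forces. Seating expected at TCP z ≈ 0.070–0.071.

step_arm:
  series:
    - [1, 0, 0, 2, 0]
    - [1, 0, 0, 4, 0]
    - [1, 0, 0, 6, 0]
    - [1, 0, 0, 8, 0]

```text
time_s: 16.97
tool_pos: [0.5785, 0.2843, 0.077]
tool_rot: [0.751, 0.661, 0.0, -0.0]
ft_force: [0.3, -0.4, -2.2]
width: 0.0236
```

step_arm:
  series:
    - [1, 0, 0, 1, 0]
    - [1, 0, 0, 2, 0]
    - [1, 0, 0, 3, 0]
    - [1, 0, 0, 4, 0]
    - [1, 0, 0, 5, 0]

```text
time_s: 17.38
tool_pos: [0.5787, 0.2842, 0.0723]
tool_rot: [0.751, 0.661, 0.0, 0.0]
ft_force: [0.2, -0.4, -1.8]
width: 0.0237
```

step_arm:
  series:
    - [1, 0, 0, 1, 0]
    - [1, 0, 0, 2, 0]

```text
time_s: 17.55
tool_pos: [0.5786, 0.2842, 0.0703]
tool_rot: [0.751, 0.661, 0.0, 0.0]
ft_force: [-0.5, -0.1, -1.4]
width: 0.0239
```

step_arm:
  series:
    - [1, 0, 0, 0.7, 0]
    - [1, 0, 0, 1.4, 0]

```text
time_s: 17.72
tool_pos: [0.5787, 0.2843, 0.0702]
tool_rot: [0.751, 0.661, 0.0, 0.0]
ft_force: [-4.8, -2.0, 9.0]
width: 0.0237
```

step_arm:
  series:
    - [1, 0, 0, 0.7, 0]
    - [1, 0, 0, 1.4, 0]

```text
time_s: 17.88
tool_pos: [0.5788, 0.2842, 0.0702]
tool_rot: [0.751, 0.661, -0.0, 0.0]
ft_force: [-7.1, -3.2, 16.3]
width: 0.0237
```

step_arm:
  series:
    - [1, 0, 0, -1, 0]
    - [1, 0, 0, -1.8, 0]
    - [0.5, 0, 0, -1.8, 0]
    - [0.4, 0, 0, -1.8, 0]
    - [0.3, 0, 0, -1.8, 0]

```text
time_s: 18.3
tool_pos: [0.579, 0.2842, 0.0691]
tool_rot: [0.751, 0.661, 0.0, 0.0]
ft_force: [-0.3, -0.0, 0.5]
width: 0.0586
```

step_arm:
  series:
    - [0.2, 0, 0, 0, 0]
    - [0.2, 0, 0, 0, 0]
    - [0.2, 0, 0, 0, 0]

```text
time_s: 18.55
tool_pos: [0.5787, 0.2842, 0.0691]
tool_rot: [0.751, 0.661, 0.0, 0.0]
ft_force: [1.2, -0.4, -0.0]
width: 0.0678
```

```bash
python3 -c "
from h import *
st();shot('wrist','w10')"
```

```text
t 18.55 tcp [0.5787 0.2842 0.0691] yaw -7.27854379431077 F [ 1.1558 -0.3661 -0.0094] w 0.06780610364699666
```

View pics/w10.png

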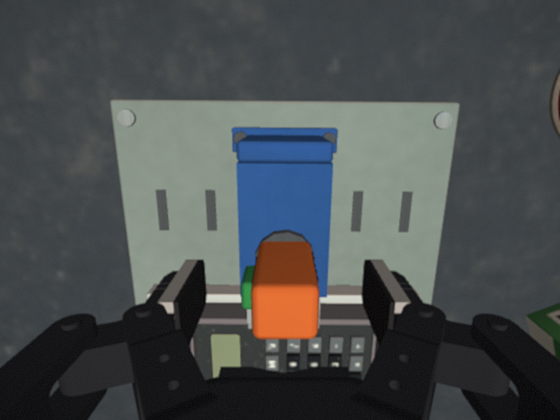

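Button (green, ~(249,288)) has sprung out; the orange handle stands on the fork. Retreat upward.

step_arm:
  series:
    - [0.2, 0, 0, -10, 0]
    - [0.2, 0, 0, -30, 0]
    - [0.2, 0, 0, -60, 0]
    - [0.2, 0, 0, -95, 0]
    - [0.2, 0, 0, -130, 0]

```text
time_s: 19.02
tool_pos: [0.578, 0.284, 0.2007]
tool_rot: [0.751, 0.661, -0.001, -0.0]
ft_force: [0.5, -0.7, 0.1]
width: 0.0682
```

step_arm:
  series:
    - [0.2, -15, 0, -20, 0]
    - [0.2, -40, 0, -30, 0]
    - [0.2, -40, 0, -30, 0]
    - [0.2, -40, 0, -30, 0]

```text
time_s: 19.35
tool_pos: [0.5743, 0.244, 0.2314]
tool_rot: [0.751, 0.66, 0.002, 0.001]
ft_force: [0.1, 0.6, -1.0]
width: 0.0681
```

```bash
python3 look.py w11
python3 - <<'E'
from h import *
p,W,h,T=shot('wrist','w12')
H,S,V=h[...,0],h[...,1],h[...,2];X,Y,Z=W[...,0],W[...,1],W[...,2]
m=((H<12)|(H>172))&(S>150)&(abs(X-.58)<.05)&(abs(Y-.286)<.05)&(Z>.09)
print('handle top',rect(W[m]),np.percentile(Z[m],[5,50,95]))
b=(H>40)&(H<85)&(S>100)&(abs(X-.58)<.05)&(abs(Y-.286)<.05)&(Z>.06)
print('button',b.sum(),rect(W[b]))
p,W,h,_=shot('top','top3');shot('side','side3')
E
```

```text
t 19.35 tcp [0.5743 0.244  0.2314] yaw -7.372760525000151 F [ 0.0819  0.5738 -1.0035] w 0.06808392399793603
blue top 2937 (array([581.4612, 302.4481]), array([76.2772, 43.1036]), 82.77490234375) z [0.054  0.0552 0.0565]
yellow 419 (array([498.5556, 206.3344]), array([59.5154,  6.3249]), 82.65702056884766) z [0.0647 0.0685 0.07  ]
plate 19077 (array([590.234 , 224.6435]), array([256.4719, 272.3879]), 0.57659912109375) z [0.006  0.0073 0.0086]
hole px 282.5115966796875 148.01226806640625 (39.55564880371094, 40.20136642456055) world at z56 [0.5787 0.2822 0.056 ] diam mm [36.1948 36.7857]
dock [(0.91, array([ 0.5733,  0.1992, -0.0053]))]
dock_hole [(0.68, array([0.5797, 0.2834, 0.056 ]))]
fork_gap [(0.65, array([0.5769, 0.2867, 0.0403])), (0.54, array([ 0.7784,  0.1613, -0.0041]))]
tongue_slot []
push_plate [(0.7, array([0.4934, 0.2028, 0.0563]))]
handle top (array([579.3944, 286.83  ]), array([21.1029, 22.387 ]), 83.20299530029297) [0.1005 0.1054 0.1068]
button 71 (array([564.8134, 288.4528]), array([11.104 ,  3.2924]), 82.13890838623047)
```

View pics/w11.png

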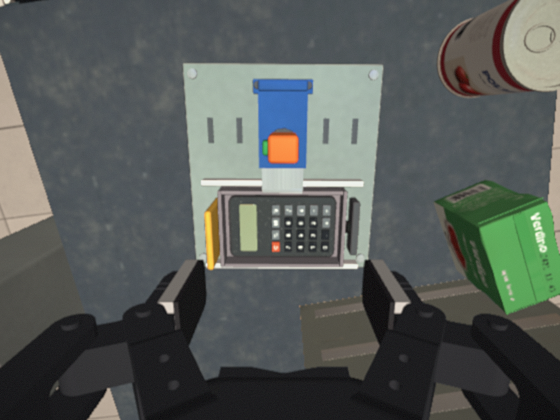

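View pics/side3.png

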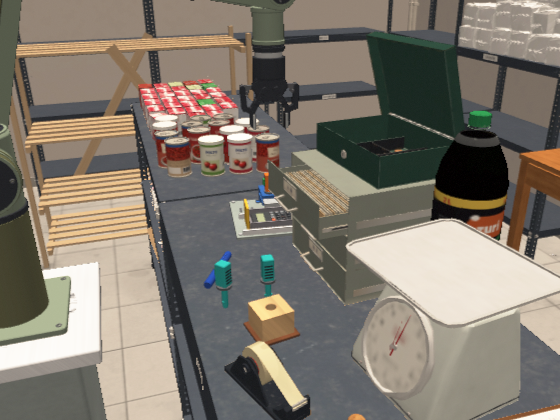

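```bash
python3 -c "
from plant import env
print(env.close_job())"
```

```text
the job is handed in; nothing more can be done
None
```

The tray is fully home, and the orange pin is seated and locked through the blue fork and the tray's tongue. I handed the job in at about 19.5 s of the 72 s allowed.

- **Tray:** I pushed it by the yellow plate until it stopped against its stop. Sliding took about 3 N, and I pressed to about 13 N at the stop. The last look showed the plate still at the same place.
- **Pin:** I gripped it across the button with 40 N. The fingers closed to 23.6 mm, so the button was held flush.
- **Insertion:** I found the hole by eye and then by feel. Side forces stayed at about 3 N or less on the way down. The flange came to a firm stop at a tool height of 70.2 mm, where I had expected 70–71 mm. I pressed to about 16 N there before easing off and letting go.
- **Last checks:** In the final wrist picture the green button is out. The handle's top measures about 106 mm above the table; a seated pin should read 107 mm. The gripper is clear above.
- **Other things:** In the final side picture, the marker, the two turquoise pins and the wooden block look unmoved. I did not touch the carton.

I could not see the locking balls below the lower ear. That the pin is locked follows from the button being out and the seated height.

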